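Roll the pipe offcuts to the end of the roll track and close the keeper

TASK

Get the roll track on the bench loaded: put whatever has been left lying inside the track (the brake pad, the wooden block) into the grey tray and swing the keeper lever fully open, parallel to the track. Then roll every pipe offcut along the track, without lifting it off the bench, up against the red end stop so that they lie side by side with no gaps, and at last set the keeper square across the track behind them (90 degrees). Leave the spray can and the jar where they stand.

Things in the scene. Friction and masses are not known exactly. Their poses are not given: they have to be found in the camera images.
- pipe0: smooth, slightly oily steel pipe offcut (friction about 0.35), a cylinder 50 mm in diameter, 120 mm long, 0.2 to 0.45 kg, solid. Origin at its centre, x along its axis; y and z turn as it rolls. Lies across the track with 10 mm play to each rail, rolls ahead of a hand pushing from behind, stops within a few cm. All alike; 3 or 4 of the 4 are there.
- pipe1: smooth, slightly oily steel pipe offcut (friction about 0.35), a cylinder 50 mm in diameter, 120 mm long, 0.2 to 0.45 kg, solid. Origin at its centre, x along its axis; y and z turn as it rolls. Lies across the track with 10 mm play to each rail, rolls ahead of a hand pushing from behind, stops within a few cm. All alike; 3 or 4 of the 4 are there.
- pipe2: smooth, slightly oily steel pipe offcut (friction about 0.35), a cylinder 50 mm in diameter, 120 mm long, 0.2 to 0.45 kg, solid. Origin at its centre, x along its axis; y and z turn as it rolls. Lies across the track with 10 mm play to each rail, rolls ahead of a hand pushing from behind, stops within a few cm. All alike; 3 or 4 of the 4 are there.
- pipe3: smooth, slightly oily steel pipe offcut (friction about 0.35), a cylinder 50 mm in diameter, 120 mm long, 0.2 to 0.45 kg, solid. Origin at its centre, x along its axis; y and z turn as it rolls. Lies across the track with 10 mm play to each rail, rolls ahead of a hand pushing from behind, stops within a few cm. All alike; 3 or 4 of the 4 are there.
- track: roll track fixed on the bench: two steel rails along its y axis, 15 mm high, 10 mm wide, inner faces at x = -70 and +70 mm; bare bench between. Origin on the bench midway between the rails. Red end stop with its face at y = +330 mm; a bar 15 mm high across at y = -400 mm. Pipes start at y from -10 to -335 mm, along x within 0.15 rad; the keeper's pivot is at x = +85, y = +95 mm.
- stop_face (a point): middle of the red end stop's face, 25 mm above the bench; the stop is 160 mm wide, 45 mm high, 20 mm thick. Packed against it, the pipes' centres lie 25, 75, 125 and 175 mm from it along the track
- keeper (a joint): angle of the keeper, a steel lever swinging level about an upright pivot outside the +x rail. 0 = fully open: parallel to the track, pointing to its -y, clear of it (down to the limit -0.4 is open too); grows as it swings into the track, towards the stop; pi/2 = closed, square across. Starts at 1.15 to 1.6; limit 2.0, nothing stops it at 90 degrees. Stays where left; 2 to 3 N at the knob move it.
- keeper_knob (a point): point at 57 mm height on the keeper's upright round black knob, 20 mm in diameter, from 33 to 84 mm above the bench, 60 mm from the pivot. The lever under it is 14 mm wide, 75 mm long from the pivot, 22 to 33 mm above the bench
- pad: worn brake pad lying flat, dark, 40 (x) by 90 (y) by 20 mm high, 0.25 kg; origin at the centre of its underside. If there, it starts inside the track between keeper and stop, roughly along the track (one or both of pad and block are there)
- block: plain wooden block, 36 (x) by 85 (y) by 36 mm high, 0.12 kg; origin at the centre of its underside. If there, it starts inside the track between keeper and stop, roughly along the track
- tray: grey sheet-metal tray, fixed, 120 (x) by 210 (y) by 35 mm high with 4 mm walls; origin at the centre of its underside
- spraycan: white spray can, 58 mm in diameter, 170 mm high, upright beyond the track near the stop; to be left alone
- jar: grey jar with a dark lid, 68 mm in diameter, 85 mm high, beyond the track; to be left alone
Things that resemble listed ones, but are neither listed nor needed, are in the scene too. What is shaped like the pipe2 but pink is not meant. What is shaped like the pipe1 but orange is not meant.

How it is judged (in metres and radians):
On the way, in this order (a step that is already met when the one before it is completed fails the run):
1. the things left in the track lie in the tray and the keeper is fully open (parallel to the track within 6 degrees, or beyond) (x of pad in the frame of tray between -0.058 and 0.058 m and y of pad in the frame of tray between -0.1 and 0.1 m and z of each of pad, block in the frame of tray below 0.045 m and x of block in the frame of tray between -0.058 and 0.058 m and y of block in the frame of tray between -0.1 and 0.1 m and value of joint keeper below 0.105 rad), for 0.2 s.
2. every pipe lies packed against the end stop, the keeper still open (y of any of pipe0, pipe1, pipe2, pipe3 in the frame of track above 0.295 m and (horizontal distance between pipe0 and pipe1 below 0.059 m or horizontal distance between pipe0 and pipe2 below 0.059 m or horizontal distance between pipe0 and pipe3 below 0.059 m) and (horizontal distance between pipe1 and pipe0 below 0.059 m or horizontal distance between pipe1 and pipe2 below 0.059 m or horizontal distance between pipe1 and pipe3 below 0.059 m) and (horizontal distance between pipe2 and pipe0 below 0.059 m or horizontal distance between pipe2 and pipe1 below 0.059 m or horizontal distance between pipe2 and pipe3 below 0.059 m) and (horizontal distance between pipe3 and pipe0 below 0.059 m or horizontal distance between pipe3 and pipe1 below 0.059 m or horizontal distance between pipe3 and pipe2 below 0.059 m) and y of each of pipe0, pipe1, pipe2, pipe3 in the frame of track above 0.135 m and x of pipe0 in the frame of track between -0.03 and 0.03 m and height (world z) of each of pipe0, pipe1, pipe2, pipe3 below 0.032 m and angle between the x axis of each of pipe0, pipe1, pipe2, pipe3 and the x axis of track, either way round below 0.15 rad and x of pipe1 in the frame of track between -0.03 and 0.03 m and x of pipe2 in the frame of track between -0.03 and 0.03 m and x of pipe3 in the frame of track between -0.03 and 0.03 m and value of joint keeper below 0.3 rad), for 0.2 s.
3. the keeper is square across the track, within 5 degrees (value of joint keeper between 1.481 and 1.661 rad), for 0.2 s.
At the end, for the whole second after the job is handed in: Pad and block (if there) lie in the tray. All pipes lie between the rails, square within 0.15 rad, the first within 10 mm of the end stop, each within 9 mm of another, none farther than 195 mm (its centre) from the stop. Keeper at 90 degrees within 5. All released and at rest (all of step 3 and y of any of pipe0, pipe1, pipe2, pipe3 in the frame of track above 0.295 m and (horizontal distance between pipe0 and pipe1 below 0.059 m or horizontal distance between pipe0 and pipe2 below 0.059 m or horizontal distance between pipe0 and pipe3 below 0.059 m) and (horizontal distance between pipe1 and pipe0 below 0.059 m or horizontal distance between pipe1 and pipe2 below 0.059 m or horizontal distance between pipe1 and pipe3 below 0.059 m) and (horizontal distance between pipe2 and pipe0 below 0.059 m or horizontal distance between pipe2 and pipe1 below 0.059 m or horizontal distance between pipe2 and pipe3 below 0.059 m) and (horizontal distance between pipe3 and pipe0 below 0.059 m or horizontal distance between pipe3 and pipe1 below 0.059 m or horizontal distance between pipe3 and pipe2 below 0.059 m) and y of each of pipe0, pipe1, pipe2, pipe3 in the frame of track above 0.135 m and x of pipe0 in the frame of track between -0.03 and 0.03 m and height (world z) of each of pipe0, pipe1, pipe2, pipe3 below 0.032 m and angle between the x axis of each of pipe0, pipe1, pipe2, pipe3 and the x axis of track, either way round below 0.15 rad and x of pipe1 in the frame of track between -0.03 and 0.03 m and x of pipe2 in the frame of track between -0.03 and 0.03 m and x of pipe3 in the frame of track between -0.03 and 0.03 m and x of pad in the frame of tray between -0.058 and 0.058 m and y of pad in the frame of tray between -0.1 and 0.1 m and z of each of pad, block in the frame of tray below 0.045 m and x of block in the frame of tray between -0.058 and 0.058 m and y of block in the frame of tray between -0.1 and 0.1 m and linear speed of each of pipe0, pipe1, pipe2, pipe3, pad, block below 0.02 m/s); the robot touches nothing.
It fails at once if a pipe is lifted more than 30 mm off the bench (height (world z) of any of pipe0, pipe1, pipe2, pipe3 above 0.055 m).
It fails at once if the spraycan is pushed more than 30 mm or tipped over (distance of spraycan from where it was at the start of the episode above 0.03 m or angle between spraycan's own z axis and vertical above 0.5 rad).
It fails at once if the jar is pushed more than 30 mm or tipped over (distance of jar from where it was at the start of the episode above 0.03 m or angle between jar's own z axis and vertical above 0.5 rad).
Of pad, block only 1 to 2 are there at a start; the rules pass over those that are not, and their reading is None.
Of pipe0, pipe1, pipe2, pipe3 only 3 to 4 are there at a start; the rules pass over those that are not, and their reading is None.
At some moment in a run one of pipe0, pipe1, pipe2, pipe3 may be knocked a few centimetres aside while the robot is not near it.
Once in a run the grip may slacken for a moment while it holds something.
It also fails if it takes over 210 s, if anything falls off the work surface, if the arm or the gripper's body presses on something with over 40 N, if the wrist force passes 120 N, or if a joint passes its speed limit or range.

ROBOT

A 6-joint arm with a two-finger parallel gripper is mounted at the origin on the work surface. World frame = base frame: x ahead of the robot, y to its left, z up, the work surface at z = 0. Lengths are in mm, angles in degrees, forces in N, time in s.
With the tool pointing down it reaches from about 300 to 850 mm from the base axis. Payload 4.2 kg.
Tool frame: the origin (TCP) lies midway between the tips of the shut fingers; the grasp point (between the pads) lies 19 mm behind it (env.grasp_offset is the distance from the TCP to the grasp point, in mm); z points along the fingers, y is the line along which they close (so a half turn about z gives the same grasp; the last joint's range is limited). The gripper opens to 91 mm and grips with 3 to 60 N. Pads are 32 mm wide; open, the fingers measure 118 mm over their backs; the gripper's body (76 mm by 178 mm) begins 60 mm behind the grasp point.
Start: joints at [-71.104, 18.312, 89.639, -0, 72.044, -1.146], TCP at [197.062, -540.194, 213.976] pointing down, gripper open.
Joint ranges: [-177.97, 177.97], [-48.28, 115.42], [12.27, 149.76], [-77.06, 257.06], [2.81, 150.46], [-146.56, 146.56]. Speed limits (degrees/s): [147.25, 147.25, 180, 180, 180, 180].

INTERFACE

Orientations are given as [roll, pitch, yaw] about the fixed x, y, z axes, in that order (R = Rz(yaw) Ry(pitch) Rx(roll)).
In Python, from workcell import env, optics gives the robot as it stands. The module is installed in compiled form; this text tells all that it offers.
- The arm moves only by the tool send_rows, never from a script. Its argument "targets" is a list that holds one entry, the list of rows, each a list of 7 numbers: the turn, a rotation vector about the world's x, y, z scaled (see below), then the shift along the world's x, y, z scaled (see below), then the closure, from -1 (fully open) to 1 (shut). In form: [[[rx, ry, rz, x, y, z, gripper], ...]]. A call has 1 to 12 rows; each row shifts and turns the commanded pose from where the row before left it; what a row does not reach is not made up. The controller multiplies each number of a shift by 0.2 m and each number of a turn by pi/2 rad. A row lasts 1/10 s, in which the tool goes at most 50 mm and 8.59 degrees, less where a joint would pass 70% of its speed; a pose out of reach is approached as far as the arm can. A call with a number of a shift or a turn outside -1 to 1 is refused whole. A call with a gripper value outside its range is refused whole. The fingers move at their own pace and stop on an object; "grip_force" is the grip in N (left out, the last holds). Time passes only in rows, so rows that do not move let the fingers close. It gives the time, the measured TCP pose, the force, the opening and the grip force at its end, in the units of the state.
- env.state(): the state, without advancing time (a new reading comes with each control period).
- optics.grab_frame(name): name is "side" or "top"; returns (picture, depth): 384x512x3 uint8, red, green, blue; 384x512 float32, mm along the optical axis (not along the pixel's ray), 0 where there is no reading.
- optics.camera_info(name): a dict with "camera_matrix" (3x3 intrinsics, pixels), "R" (3x3) and "t" (3): a world point X has camera coordinates R X + t. Camera axes: x right, y down, z forward; pixel columns grow to the right and rows downward; lengths in mm; the calibration is good to about 2 mm. A picture is of the moment at which its call begins. camera_info takes no time and is no camera call.
- env.job_done(): hands the job in; it is judged then, once.
Trained networks look in the newest picture that a camera, given by its name, has taken for a name from the list of things; names that differ only in an ending like _2 or _b are one class to them, and where a whole thing is asked for, a point or a joint stands for the part that bears it (a point fixed in the world has none). Each returns a list of dicts, best first, with "conf" (0 to 1); they miss things now and then, are a little off and sometimes report something else, mostly with a low value. They report only what shows in the picture. A call takes as long as a camera call. They do not tell look-alikes from the thing itself.
- optics.silhouettes(camera, name): "mask" (384x512 bool, what is visible of it) and "at" ([column, row] in pixels, amid what is visible of it).
- optics.place_of(camera, name): "at" ([column, row] in pixels: a listed point, or the origin of a listed thing).
The state is a dict: "time_s": time; "qpos": joint angles; "qvel": joint speeds; "effort": joint torques, N m; "ee_pos": TCP position; "ee_rot": TCP orientation; "force": force on the tool from outside, world axes, zero at the start; "torque": the same for the moment, N m; "gripper_width": finger opening in mm; "gripper_force": force on a finger pad.
Only numpy, scipy, OpenCV 4.12 (cv2) and the standard library are available. Lean on these libraries where they do the work, as an engineer would, in place of code of your own. Each camera call takes 0.05 s, during which the arm holds its last target. There are 200 camera calls.

## Working session

There is one attempt and no reset: what is moved stays moved. The work goes in short steps, Python scripts to look and compute and a tool call to move; the robot and the scene stay as the last step left them, time stands still between calls to the robot, and variables do not carry over. Pictures are saved under pics/ and viewed, at most 14 in all, crops included, and the job is handed in when it is done.

Besides the shell and the picture viewer there is one more tool, called after "Call:" as name(argument=value, ...), one argument or row to a line, values as JSON. send_rows: Moves the arm, as the interface text tells. Its arguments: {"type":"object","properties":{"targets":{"type":"array"},"grip_force":{"type":"number"}},"required":["targets"]}

```bash
mkdir -p pics; cat > h.py <<'E'
import numpy as np, cv2
from workcell import env, optics
def cam(n):
    c=optics.camera_info(n); return np.array(c["camera_matrix"]),np.array(c["R"]),np.array(c["t"]).ravel()
def w_depth(n,uv,d):
    K,R,t=cam(n); p=np.linalg.inv(K)@np.array([uv[0],uv[1],1.])*d
    return R.T@(p-t)
def w_z(n,uv,z):
    K,R,t=cam(n); o=-R.T@t; r=R.T@np.linalg.inv(K)@np.array([uv[0],uv[1],1.])
    return o+r*(z-o[2])/r[2]
def cloud(n,d):
    K,R,t=cam(n); v,u=np.mgrid[:d.shape[0],:d.shape[1]]
    p=np.stack([u,v,np.ones_like(u)],-1)@np.linalg.inv(K).T*d[...,None]
    return (p-t)@R
def px(n,X):
    K,R,t=cam(n); c=K@(R@np.array(X,float)+t); return c[:2]/c[2]
def save(f,im): cv2.imwrite("pics/"+f,cv2.cvtColor(im,cv2.COLOR_RGB2BGR))
E
python3 - <<'E'
from h import *
for n in("top","side"):
    im,d=optics.grab_frame(n); save(n+"0.png",cv2.resize(im,(800,600)))
    P=cloud(n,d)
    for k in("pipe0","track","pad","block","tray","keeper","spraycan","jar"):
        for r in optics.silhouettes(n,k)[:7]:
            m=r["mask"]&(d>0); q=P[m]
            top=np.percentile(q[:,2],90) if len(q) else 0
            c=cv2.minAreaRect(q[:,:2].astype(np.float32)) if len(q) else 0
            print(n,k,round(r["conf"],2),np.round(r["at"]),np.round(np.median(q,0)),round(top),[np.round(x) for x in c])
    for k in("stop_face","keeper_knob","track","tray","pipe0"):
        for r in optics.place_of(n,k)[:6]:
            z={"stop_face":25,"keeper_knob":57,"pipe0":25}.get(k,0)
            print(n,k,round(r["conf"],2),np.round(r["at"]),np.round(w_z(n,r["at"],z)))
print(env.state())
E
```

```text
top pipe0 0.98 [346. 199.] [ 459. -197.   46.] 51 [array([ 464., -201.]), array([ 49., 129.]), np.float64(83.0)]
top pipe0 0.95 [279. 120.] [681. -32.  46.] 51 [array([690., -36.]), array([121.,  60.]), np.float64(51.0)]
top pipe0 0.76 [313. 198.] [ 457. -109.   46.] 51 [array([ 463., -112.]), array([131.,  49.]), np.float64(6.0)]
top pipe0 0.7 [274. 200.] [456.  -0.  46.] 51 [array([459.,  -2.]), array([121.,  51.]), np.float64(6.0)]
top pipe0 0.59 [364. 270.] [ 266. -237.   45.] 51 [array([ 266., -239.]), array([121.,  50.]), np.float64(87.0)]
top pipe0 0.53 [361. 132.] [ 664. -253.    5.] 31 [array([ 666., -255.]), array([227., 138.]), np.float64(88.0)]
top track 0.67 [238. 194.] [460.  50.  15.] 43 [array([464.,  -8.]), array([782., 189.]), np.float64(90.0)]
top pad 0.7 [172. 209.] [444. 285.  19.] 23 [array([447., 289.]), array([96., 45.]), np.float64(79.0)]
top tray 0.74 [358. 130.] [ 663. -254.    5.] 31 [array([ 658., -250.]), array([211., 123.]), np.float64(88.0)]
top keeper 0.78 [234. 184.] [510. 103.  37.] 83 [array([510., 103.]), array([86., 23.]), np.float64(17.0)]
top s
[... 2506 characters left out ...]
134.] [ 451. -202.   25.]
{'time_s': 1.4, 'qpos': array([-7.11035029e+01,  1.83128939e+01,  8.96406503e+01, -1.62892918e-03,
        7.20450895e+01, -1.14275643e+00]), 'qvel': array([ 0.01655759, -0.07319768, -0.10644414, -0.05440772,  0.00237049,
        0.01774616]), 'effort': array([-3.98895454e-04, -4.12351763e+01, -2.32226801e+01,  7.27520767e-02,
        3.78202822e-02,  3.07820692e-06]), 'ee_pos': array([ 197.05276013, -540.17766858,  213.95474997]), 'ee_rot': array([1.79998665e+02, 1.57655194e-03, 2.00397557e+01]), 'force': array([-0.03461454,  0.13546164,  0.10078426]), 'torque': array([ 0.06841322,  0.03418104, -0.02447826]), 'gripper_force': 0.0, 'gripper_width': 91.5187700861461}
```

View pics/top0.png

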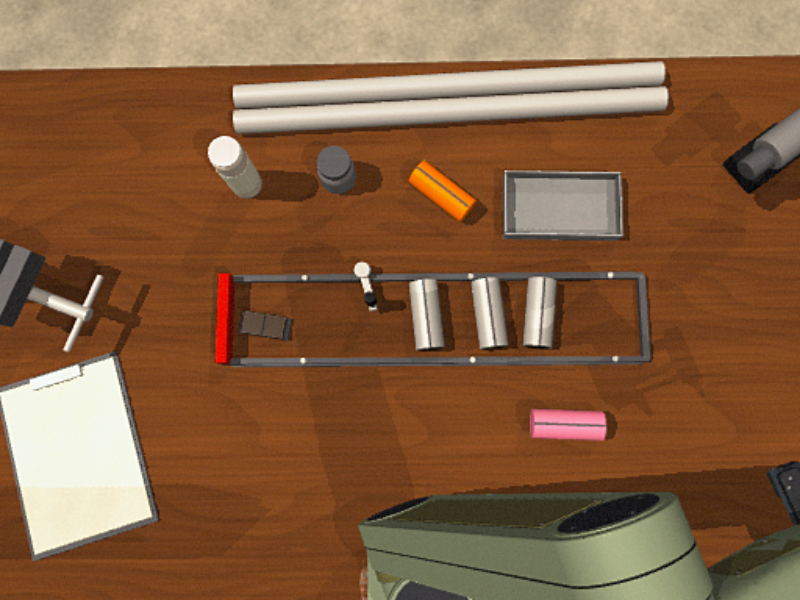

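View pics/side0.png

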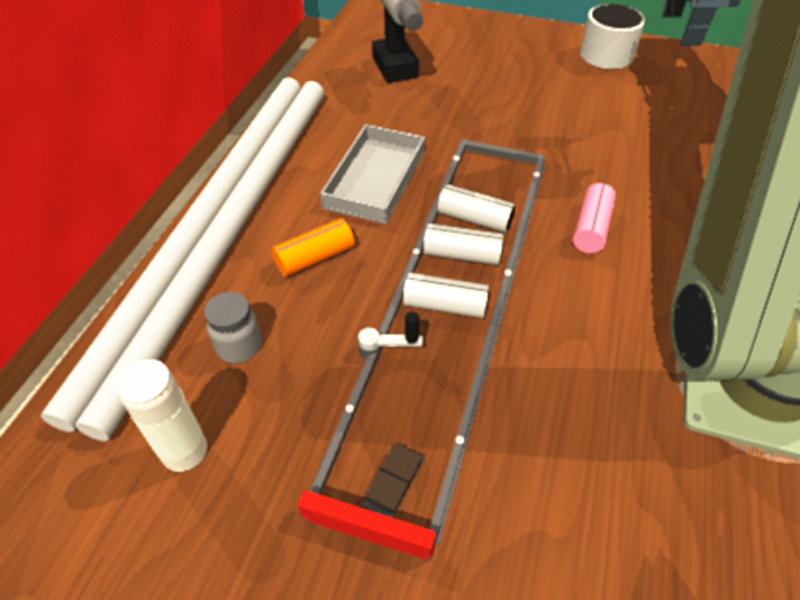

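The top view shows three plain steel pipes inside the track at about (425,313), (490,313) and (540,313), in 800 px coordinates. The pad is at (265,325), the keeper pivot at (362,270) with its knob at (371,300), and the tray at (563,205). The look-alikes, orange (442,190) and pink (568,424), lie outside the track and don't count. There is no block.

```bash
python3 - <<'E'
from h import *
for n in("top","side"):
    im,d=optics.grab_frame(n); P=cloud(n,d); x,y,z=P[...,0],P[...,1],P[...,2]; ok=d>0
    r,g,b=[im[...,i].astype(int) for i in range(3)]
    red=ok&(r>150)&(g<60)&(b<60)&(abs(x-460)<110)&(y>300)&(y<420)&(z>20)
    q=P[red]; s=q[q[:,2]>40]; print(n,"stop top",cv2.minAreaRect(s[:,:2].astype(np.float32)),"z",np.percentile(q[:,2],95))
    for lo,hi in((515,555),(370,405)):
        m=ok&(z>11)&(z<18)&(x>lo)&(x<hi)&(y>-350)&(y<320)&((y<60)|(y>170))
        q=P[m]; c=np.polyfit(q[:,1],q[:,0],1); print("rail",lo,c,"x at 0, 350",np.polyval(c,[0,350]),len(q))
    m=ok&(z>55)&(z<100)&(abs(x-510)<60)&(abs(y-100)<60); q=P[m]; print("knob/pivot>55",np.percentile(q,[2,50,98],axis=0).round())
    m=ok&(z>80)&(abs(x-510)<60)&(abs(y-100)<60); q=P[m]; print("z>80 mean",q.mean(0).round(1) if len(q) else 0)
    m=ok&(z>25)&(z<90)&(abs(x-510)<60)&(abs(y-100)<60); q=P[m]
    for a in range(25,90,8):
        s=q[(q[:,2]>=a)&(q[:,2]<a+8)]; print(a,len(s),s.mean(0).round() if len(s) else 0,(s.min(0).round(),s.max(0).round()) if len(s) else 0)
    m=ok&(z>15)&(z<25)&(abs(x-455)<50)&(y>210)&(y<345)&~red; q=P[m]; print("pad",cv2.minAreaRect(q[:,:2].astype(np.float32)),len(q))
    m=ok&(z>30)&(z<40)&(abs(x-660)<100)&(abs(y+250)<140); q=P[m]; print("tray rim",cv2.minAreaRect(q[:,:2].astype(np.float32)))
    print("block",[(round(r["conf"],2),r["at"]) for r in optics.silhouettes(n,"block")])
E
```

```text
top stop top ((455.7087097167969, 358.1352844238281), (19.71521759033203, 156.05035400390625), 89.53659057617188) z 49.11726560228315
rail 515 [2.99071086e-03 5.30084738e+02] x at 0, 350 [530.08473846 531.13148726] 584
rail 370 [3.47524096e-03 3.80382345e+02] x at 0, 350 [380.38234542 381.59867976] 644
knob/pivot>55 [[473.  87.  59.]
 [481.  96.  82.]
 [490. 104.  87.]]
z>80 mean [482.1  96.7  83.3]
25 49 [510. 105.  31.] (array([468.,  88.,  25.]), array([541., 128.,  33.]))
33 98 [528. 109.  36.] (array([467.,  88.,  33.]), array([552., 124.,  41.]))
41 8 [506. 102.  44.] (array([473.,  88.,  41.]), array([539., 118.,  49.]))
49 2 [474.  94.  51.] (array([473.,  90.,  51.]), array([476.,  98.,  52.]))
57 5 [480.  93.  61.] (array([474.,  87.,  57.]), array([485., 106.,  65.]))
65 4 [474.  92.  69.] (array([473.,  89.,  66.]), array([476.,  94.,  71.]))
73 12 [481.  93.  79.] (array([472.,  89.,  74.]), array([490., 102.,  81.]))
81 32 [482.  97.  84.] (array([473.,  88.,  81.]), array([490., 104.,  87.]))
89 0 0 0
pad ((445.22564697265625, 289.8062744140625), (76.50723266601562, 40
[... 722 characters left out ...]
2 [479. 101.  45.] (array([471.,  92.,  41.]), array([490., 105.,  48.]))
49 20 [479. 101.  52.] (array([471.,  94.,  49.]), array([490., 106.,  56.]))
57 27 [479. 102.  61.] (array([470.,  94.,  57.]), array([490., 107.,  65.]))
65 18 [478. 101.  69.] (array([470.,  95.,  65.]), array([490., 105.,  72.]))
73 28 [478. 100.  77.] (array([470.,  86.,  73.]), array([490., 106.,  81.]))
81 53 [480.  96.  83.] (array([471.,  87.,  81.]), array([490., 106.,  85.]))
89 0 0 0
pad ((443.295654296875, 289.09686279296875), (75.96690368652344, 40.38871383666992), 80.49629974365234) 819
tray rim ((655.1697998046875, -251.781982421875), (215.52072143554688, 121.86356353759766), 87.79967498779297)
block []
```

Track: centre x≈454, stop face y≈347, aligned with the world axes. The keeper pivot is at (539.5,112.5), the knob at (481,97), so the keeper is at about 1.31 rad. I'll go to the knob first.

Call:
send_rows(
  targets=[
    [[0,0,0,0.08,0.18,0,-1],[0,0,0,0.08,0.18,0,-1],[0,0,0,0.08,0.18,0,-1],[0,0,0,0.08,0.18,0,-1],[0,0,0,0.08,0.18,0,-1],[0,0,0,0.08,0.18,0,-0.3],[0,0,0,0.08,0.18,0,-0.3],[0,0,0,0.08,0.18,0,-0.3],[0,0,0,0.08,0.18,0,-0.3],[0,0,-0.03,0.08,0.18,0,-0.3],[0,0,-0.03,0.08,0.18,0,-0.3],[0,0,0,0.08,0.18,-0.05,-0.3]],
  ],
  grip_force=8,
)

```text
time_s: 2.8
ee_pos: [390.5, -107.0, 205.2]
ee_rot: [179.9, -0.2, 14.6]
force: [1.7, -0.5, -0.3]
gripper_width: 59.4
gripper_force: 0.0
```

Call:
send_rows(
  targets=[
    [[0,0,0,0.08,0.18,-0.05,-0.3],[0,0,0,0.08,0.18,-0.05,-0.3],[0,0,0,0.08,0.18,-0.05,-0.3],[0,0,0,0.08,0.18,-0.05,-0.3],[0,0,0,0.08,0.18,0,-0.3],[0,0,0,0.06,0.12,0,-0.3],[0,0,0,0,0,0,-0.3],[0,0,0,0,0,0,-0.3]],
  ],
)

```text
time_s: 3.6
ee_pos: [480.8, 95.9, 163.8]
ee_rot: [180.0, 0.1, 14.7]
force: [-0.4, -0.4, 0.2]
gripper_width: 59.7
gripper_force: 0.0
```

Call:
send_rows(
  targets=[
    [[0,0,0,0,0.005,-0.15,-0.3],[0,0,0,0,0,-0.15,-0.3],[0,0,0,0,0,-0.15,-0.3],[0,0,0,0,0,-0.1,-0.3],[0,0,0,0,0,-0.05,-0.3],[0,0,0,0,0,0,1],[0,0,0,0,0,0,1],[0,0,0,0,0,0,1],[0,0,0,0,0,0,1],[0,0,0,0,0,0,1]],
  ],
  grip_force=8,
)

```text
time_s: 4.6
ee_pos: [481.5, 96.8, 44.7]
ee_rot: [180.0, -0.1, 14.7]
force: [0.3, -2.5, 1.5]
gripper_width: 22.2
gripper_force: 1.1
```

Call:
send_rows(
  targets=[
    [[0,0,0.078,0.0115,-0.035,0,1],[0,0,0.078,0.016,-0.033,0,1],[0,0,0.078,0.02,-0.0315,0,1],[0,0,0.078,0.0235,-0.0285,0,1],[0,0,0.078,0.0265,-0.025,0,1],[0,0,0.078,0.0295,-0.022,0,1],[0,0,0.078,0.0325,-0.0185,0,1],[0,0,0.078,0.034,-0.014,0,1],[0,0,0.078,0.0355,-0.01,0,1],[0,0,0.078,0.0365,-0.0055,0,1],[0,0,0.078,0.037,-0.001,0,1],[0,0,0.067,0.0315,0.003,0,1]],
  ],
)

```text
time_s: 5.8
ee_pos: [546.9, 52.5, 44.5]
ee_rot: [-179.9, -0.0, 98.2]
force: [-4.2, -0.1, 5.2]
gripper_width: 19.5
gripper_force: 8.0
```

Call:
send_rows(
  targets=[
    [[0,0,0,0,0,0,1],[0,0,0,0,0,0,-0.3],[0,0,0,0,0,0,-0.3],[0,0,0,0,0,0,-0.3],[0,0,0,0,0,0.15,-0.3],[0,0,0,0,0,0.15,-0.3],[0,0,0,0,0,0.15,-0.3],[0,0,0,0,0,0.1,-0.3]],
  ],
)

```text
time_s: 6.6
ee_pos: [548.6, 52.7, 156.1]
ee_rot: [179.8, 0.0, 97.9]
force: [-0.6, -0.3, 0.3]
gripper_width: 59.5
gripper_force: 0.0
```

Call:
send_rows(
  targets=[
    [[0,0,-0.04,-0.074,0.169,0,-0.3],[0,0,-0.04,-0.074,0.169,0,-0.3],[0,0,-0.04,-0.074,0.169,0,-0.3],[0,0,-0.04,-0.074,0.169,0,-0.3],[0,0,-0.034,-0.074,0.169,0,-0.3],[0,0,0,-0.074,0.169,0,-0.3],[0,0,0,-0.074,0.169,0,-0.3],[0,0,0,0,0,-0.15,-0.3],[0,0,0,0,0,-0.15,-0.3],[0,0,0,0,0,0,-0.3],[0,0,0,0,0,0,-0.3]],
  ],
)

```text
time_s: 7.7
ee_pos: [444.3, 289.2, 94.1]
ee_rot: [-180.0, 0.0, 80.4]
force: [0.2, 0.5, 1.1]
gripper_width: 59.1
gripper_force: 0.0
```

```bash
python3 - <<'E'
from h import *
for n in("top","side"):
    im,d=optics.grab_frame(n); P=cloud(n,d); x,y,z=P[...,0],P[...,1],P[...,2]; ok=d>0
    if n=="side": save("side1.png",cv2.resize(im,(800,600)))
    for r in optics.silhouettes(n,"keeper")[:2]:
        q=P[r["mask"]&ok]; print(n,r["conf"],np.percentile(q,[5,50,95],axis=0).round())
    m=ok&(z>70)&(z<90)&(abs(x-548)<30)&(abs(y-60)<50); q=P[m]; print("knob",q.mean(0).round(1),len(q))
print(env.state()["ee_pos"],env.state()["ee_rot"])
E
```

```text
top 0.64 [[529.  45.  29.]
 [544.  85.  37.]
 [554. 121.  85.]]
knob [548.2  53.6  82.4] 46
knob [nan nan nan] 0
[445.33879464 289.53873841  95.49658798] [ 1.79862853e+02 -1.17232084e-01  8.03943648e+01]<stdin>:7: RuntimeWarning: Mean of empty slice.
  ret = um.true_divide(
```

View pics/side1.png

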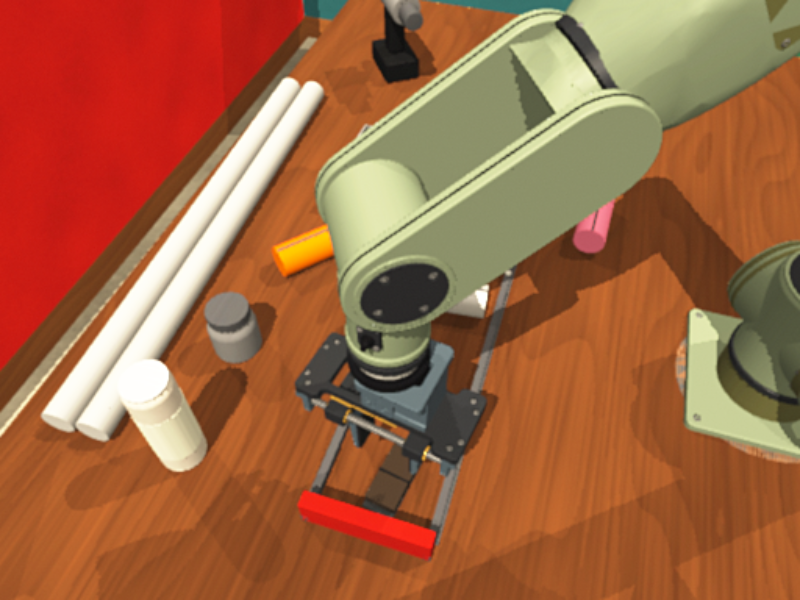

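The side view shows the gripper lined up over the pad at (390,475). In the top camera the keeper knob is at (548,53.5), so the lever is open at about -8°.

Call:
send_rows(
  targets=[
    [[0,0,0,0,0,-0.15,-0.3],[0,0,0,0,0,-0.15,-0.3],[0,0,0,0,0,-0.1,-0.3],[0,0,0,0,0,-0.05,-0.3],[0,0,0,0,0,0,1],[0,0,0,0,0,0,1],[0,0,0,0,0,0,1],[0,0,0,0,0,0,1],[0,0,0,0,0,0,1],[0,0,0,0,0,0,1]],
  ],
  grip_force=40,
)

```text
time_s: 8.9
ee_pos: [445.1, 289.7, 5.2]
ee_rot: [179.9, -0.1, 80.4]
force: [-0.3, -0.3, 5.6]
gripper_width: 39.4
gripper_force: 40.0
```

Call:
send_rows(
  targets=[
    [[0,0,0,0,0,0.1,1],[0,0,0,0,0,0.15,1],[0,0,0,0,0,0.15,1],[0,0,0,0,0,0.1,1],[0,0,0,0.02,-0.06,0,1],[0,0,0,0.05,-0.12,0,1],[0,0,0,0.07,-0.18,0,1],[0,0,0,0.07,-0.18,0,1],[0,0,0,0.07,-0.18,0,1],[0,0,0,0.07,-0.18,0,1],[0,0,0,0.07,-0.18,0,1],[0,0,0,0.07,-0.18,0,1]],
  ],
)

```text
time_s: 10.1
ee_pos: [541.2, 34.7, 102.1]
ee_rot: [-179.8, 0.1, 80.4]
force: [0.8, 0.4, -3.4]
gripper_width: 39.3
gripper_force: 40.0
```

Call:
send_rows(
  targets=[
    [[0,0,0.03,0.07,-0.18,0,1],[0,0,0.03,0.07,-0.18,0,1],[0,0,0.03,0.07,-0.18,0,1],[0,0,0,0.07,-0.18,0,1],[0,0,0,0.07,-0.18,0,1],[0,0,0,0.07,-0.18,0,1],[0,0,0,0.07,-0.18,0,1],[0,0,0,0.07,-0.18,0,1],[0,0,0,0.07,-0.18,0,1],[0,0,0,0,0,0,1],[0,0,0,0,0,0,1]],
  ],
)

```text
time_s: 11.2
ee_pos: [666.5, -287.9, 101.1]
ee_rot: [-179.8, -0.1, 88.4]
force: [-0.1, 0.8, -3.2]
gripper_width: 40.1
gripper_force: 40.0
```

Call:
send_rows(
  targets=[
    [[0,0,0,-0.045,0.185,0,1],[0,0,0,0,0,0,1],[0,0,0,0,0,-0.15,1],[0,0,0,0,0,-0.15,1],[0,0,0,0,0,-0.1,1],[0,0,0,0,0,-0.04,1],[0,0,0,0,0,0,1],[0,0,0,0,0,0,-0.3],[0,0,0,0,0,0,-0.3],[0,0,0,0,0,0,-0.3]],
  ],
)

```text
time_s: 12.2
ee_pos: [660.3, -250.2, 17.9]
ee_rot: [179.8, 0.1, 88.5]
force: [0.4, 0.0, -0.4]
gripper_width: 58.4
gripper_force: 0.0
```

Call:
send_rows(
  targets=[
    [[0,0,0,0,0,0.15,-0.3],[0,0,0,0,0,0.2,-0.3],[0,0,0,0,0,0.2,-0.3],[0,0,0,0,0,0.2,-0.3],[0,0,0,0,-0.18,0,-0.3],[0,0,0,0,-0.18,0,-0.3],[0,0,0,0,-0.18,0,-0.3],[0,0,0,0,-0.18,0,-0.3],[0,0,0,0,0,0,-0.3]],
  ],
)

```text
time_s: 13.1
ee_pos: [658.4, -399.0, 166.3]
ee_rot: [179.9, 0.2, 88.3]
force: [-0.0, -0.2, 0.3]
gripper_width: 59.3
gripper_force: 0.0
```

```bash
cat > look.py <<'E'
import sys
from h import *
for n in("top","side"):
    im,d=optics.grab_frame(n); P=cloud(n,d); x,y,z=P[...,0],P[...,1],P[...,2]; ok=d>0
    if len(sys.argv)>1: save(n+sys.argv[1]+".png",cv2.resize(im,(800,600)))
    for r in optics.silhouettes(n,"pad")[:1]:
        q=P[r["mask"]&ok]; print(n,"pad",round(r["conf"],2),np.median(q,0).round())
    for r in optics.silhouettes(n,"pipe0"):
        q=P[r["mask"]&ok]; q=q[q[:,2]>38]
        if len(q)<20 or abs(np.median(q[:,0])-455)>45: continue
        # ridge centre + direction
        c,s,a=cv2.minAreaRect(q[:,:2].astype(np.float32)); l=cv2.fitLine(q[:,:2].astype(np.float32),cv2.DIST_L2,0,.01,.01).ravel()
        print(n,"pipe",round(r["conf"],2),np.round(c),np.round(s),"ang",round(float(np.degrees(np.arctan(l[1]/l[0]))),1),"ztop",q[:,2].max().round())
    m=ok&(z>70)&(z<90)&(abs(x-540)<80)&(abs(y-75)<55); q=P[m]; print("knob",np.median(q,0).round(1) if len(q) else None)
s=env.state(); print(s["time_s"],s["ee_pos"].round(),s["ee_rot"].round(1))
E
python3 look.py 2
```

```text
top pad 0.66 [ 658. -246.   23.]
top pipe 0.84 [458.  -0.] [119.  44.] ang 5.4 ztop 56.0
top pipe 0.61 [ 471. -110.] [98. 44.] ang -3.1 ztop 56.0
knob [548.4  53.3  82.9]
side pad 0.25 [695. 342. 127.]
side pipe 0.94 [ 458. -199.] [ 44. 121.] ang -6.4 ztop 53.0
side pipe 0.92 [456.  -0.] [120.  42.] ang 5.9 ztop 53.0
side pipe 0.84 [ 458. -111.] [121.  42.] ang 5.7 ztop 52.0
knob [546.1  56.6  81.5]
13.4 [ 660. -392.  167.] [180.   -0.   88.6]
```

View pics/top2.png

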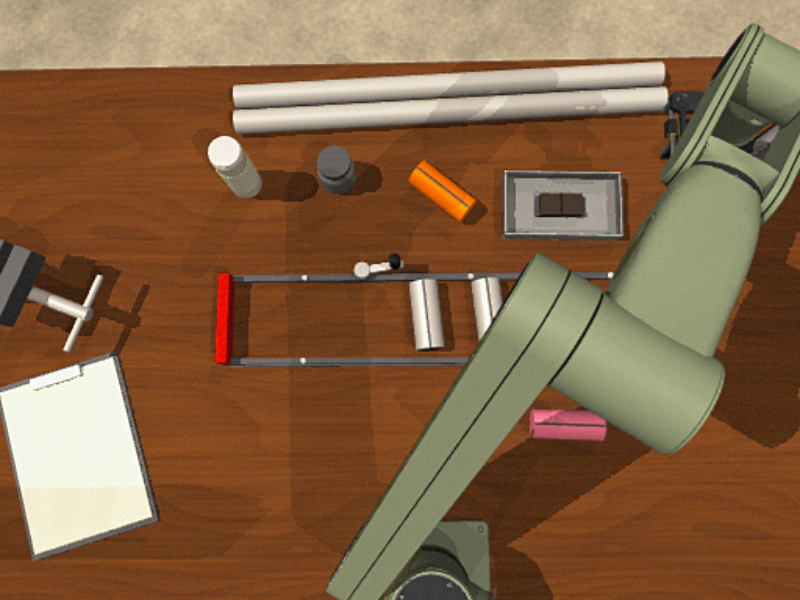

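The top view shows the pad in the tray at (560,205) and the keeper open at (378,266). The pipes are at y≈0, -111 and -199. I'll push them as a train from behind the last one, with the fingers spread along x.

Call:
send_rows(
  targets=[
    [[0,0,0.008,-0.15,0.086,0,-0.9],[0,0,0.008,-0.15,0.086,0,-0.9],[0,0,0,-0.15,0.086,0,-0.9],[0,0,0,-0.15,0.086,0,-0.9],[0,0,0,-0.15,0.086,0,-0.9],[0,0,0,-0.15,0.086,0,-0.9],[0,0,0,-0.145,0.086,0,-0.9],[0,0,0,0,0,-0.1,-0.9],[0,0,0,0,0,0,-0.9],[0,0,0,0,0,0,-0.9]],
  ],
)

```text
time_s: 14.4
ee_pos: [450.8, -273.0, 146.5]
ee_rot: [180.0, 0.0, 90.0]
force: [0.7, 0.2, 0.6]
gripper_width: 86.6
gripper_force: 0.0
```

```bash
python3 look.py
```

```text
top pad 0.89 [ 658. -246.   23.]
top pipe 0.89 [458.   0.] [120.  46.] ang 5.4 ztop 58.0
top pipe 0.55 [ 460. -112.] [120.  45.] ang 7.1 ztop 56.0
knob [548.3  53.3  82.6]
side pad 0.92 [ 655. -237.   22.]
side pipe 0.96 [ 458. -200.] [ 43. 122.] ang -6.2 ztop 52.0
side pipe 0.87 [456.  -1.] [120.  42.] ang 5.6 ztop 53.0
side pipe 0.6 [ 457. -109.] [119.  40.] ang 7.0 ztop 52.0
knob [545.8  56.5  81.3]
14.7 [ 451. -274.  146.] [180.   0.  90.]
```

Down to z≈17, then push slowly.

Call:
send_rows(
  targets=[
    [[0,0,0,0,0,-0.15,-0.9],[0,0,0,0,0,-0.15,-0.9],[0,0,0,0,0,-0.15,-0.9],[0,0,0,0,0,-0.15,-0.9],[0,0,0,0,0,-0.045,-0.9],[0,0,0,0,0.03,0,-0.9],[0,0,0,0,0.03,0,-0.9],[0,0,0,0,0.03,0,-0.9],[0,0,0,0,0.03,0,-0.9],[0,0,0,0,0.04,0,-0.9],[0,0,0,0,0.04,0,-0.9],[0,0,0,0,0.04,0,-0.9]],
  ],
)

```text
time_s: 15.9
ee_pos: [450.2, -224.5, 17.2]
ee_rot: [180.0, -0.0, 90.0]
force: [0.3, -1.3, 0.5]
gripper_width: 86.9
gripper_force: 0.0
```

Call:
send_rows(
  targets=[
    [[0,0,0,0,0.04,0,-0.9],[0,0,0,0,0.04,0,-0.9],[0,0,0,0,0.04,0,-0.9],[0,0,0,0,0.04,0,-0.9],[0,0,0,0,0.04,0,-0.9],[0,0,0,0,0.04,0,-0.9],[0,0,0,0,0.04,0,-0.9],[0,0,0,0,0.04,0,-0.9],[0,0,0,0,0.04,0,-0.9],[0,0,0,0,0.04,0,-0.9],[0,0,0,0,0.04,0,-0.9],[0,0,0,0,0.04,0,-0.9]],
  ],
)

```text
time_s: 17.1
ee_pos: [450.2, -128.6, 17.0]
ee_rot: [180.0, -0.0, 90.0]
force: [0.2, -0.1, 0.3]
gripper_width: 86.5
gripper_force: 0.3
```

```bash
python3 look.py 3
```

```text
top pad 0.84 [ 658. -246.   23.]
top pipe 0.79 [447. -69.] [ 31. 154.] ang -7.0 ztop 416.0
top pipe 0.61 [452. -31.] [120.  45.] ang 3.9 ztop 57.0
top pipe 0.58 [457.  21.] [121.  46.] ang 5.4 ztop 58.0
knob [548.5  53.3  82.8]
side pad 0.58 [ 655. -238.   22.]
side pipe 0.84 [453.  33.] [121.  42.] ang 5.3 ztop 52.0
side pipe 0.69 [461. -65.] [ 47. 122.] ang -0.8 ztop 52.0
side pipe 0.55 [448. -19.] [ 61. 120.] ang 2.6 ztop 52.0
knob [546.2  56.1  81.9]
17.4 [ 450. -129.   17.] [-180.   -0.   90.]
```

View pics/side3.png

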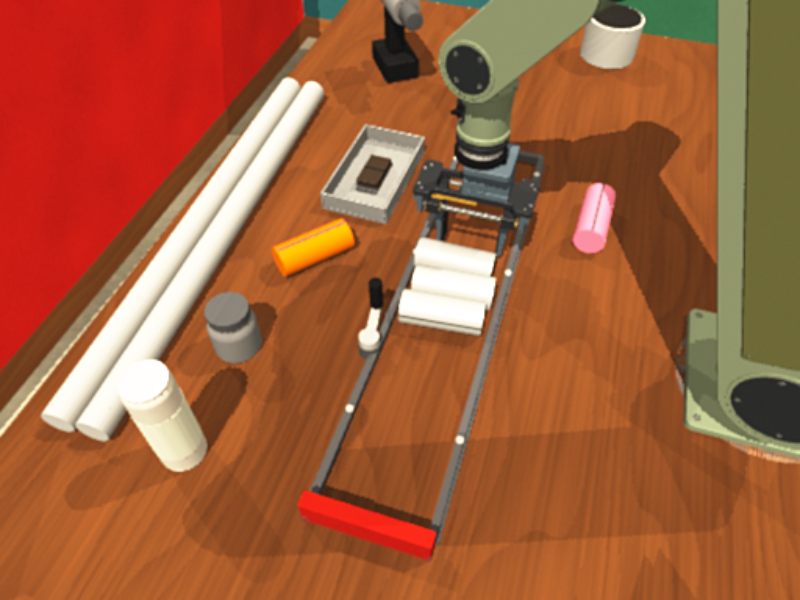

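The three pipes are rolling as a group ahead of the fingers at (455,258), (450,285) and (440,312). I'll continue.

Call:
send_rows(
  targets=[
    [[0,0,0,0,0.04,0,-0.9],[0,0,0,0,0.04,0,-0.9],[0,0,0,0,0.04,0,-0.9],[0,0,0,0,0.04,0,-0.9],[0,0,0,0,0.04,0,-0.9],[0,0,0,0,0.04,0,-0.9],[0,0,0,0,0.04,0,-0.9],[0,0,0,0,0.04,0,-0.9],[0,0,0,0,0.04,0,-0.9],[0,0,0,0,0.04,0,-0.9],[0,0,0,0,0.04,0,-0.9],[0,0,0,0,0.04,0,-0.9]],
  ],
)

```text
time_s: 18.6
ee_pos: [450.2, -32.7, 17.0]
ee_rot: [180.0, -0.0, 90.0]
force: [-0.0, -0.9, 0.1]
gripper_width: 86.6
gripper_force: 0.6
```

Call:
send_rows(
  targets=[
    [[0,0,0,0,0.04,0,-0.9],[0,0,0,0,0.04,0,-0.9],[0,0,0,0,0.04,0,-0.9],[0,0,0,0,0.04,0,-0.9],[0,0,0,0,0.04,0,-0.9],[0,0,0,0,0.04,0,-0.9],[0,0,0,0,0.04,0,-0.9],[0,0,0,0,0.04,0,-0.9],[0,0,0,0,0.04,0,-0.9],[0,0,0,0,0.04,0,-0.9],[0,0,0,0,0.04,0,-0.9],[0,0,0,0,0.04,0,-0.9]],
  ],
)

```text
time_s: 19.8
ee_pos: [450.2, 63.2, 17.0]
ee_rot: [-180.0, 0.0, 90.0]
force: [0.2, -4.3, 1.3]
gripper_width: 86.7
gripper_force: 2.1
```

```bash
python3 look.py
```

```text
top pad 0.55 [ 658. -246.   23.]
top pipe 0.79 [446. 206.] [122.  44.] ang 1.7 ztop 56.0
top pipe 0.77 [445. 170.] [119.  18.] ang 1.6 ztop 57.0
knob [556.8  58.5  85.5]
side pad 0.93 [ 654. -238.   22.]
side pipe 0.96 [444. 168.] [121.  55.] ang 2.2 ztop 52.0
side pipe 0.94 [444. 213.] [121.  43.] ang 1.6 ztop 52.0
side pipe 0.74 [461. 118.] [121.  56.] ang 0.1 ztop 52.0
knob [495.9  71.4  74.1]
20.1 [450.  63.  17.] [-180.    -0.    89.9]
```

Call:
send_rows(
  targets=[
    [[0,0,0,0,0.04,0,-0.9],[0,0,0,0,0.04,0,-0.9],[0,0,0,0,0.04,0,-0.9],[0,0,0,0,0.04,0,-0.9],[0,0,0,0,0.04,0,-0.9],[0,0,0,0,0.04,0,-0.9],[0,0,0,0,0.04,0,-0.9],[0,0,0,0,0.04,0,-0.9],[0,0,0,0,0.04,0,-0.9],[0,0,0,0,0.04,0,-0.9],[0,0,0,0,0.04,0,-0.9],[0,0,0,0,0.03,0,-0.9]],
  ],
)

```text
time_s: 21.3
ee_pos: [450.3, 157.5, 17.0]
ee_rot: [180.0, -0.0, 90.0]
force: [-0.8, 0.2, 0.4]
gripper_width: 86.5
gripper_force: 0.0
```

```bash
python3 look.py
```

```text
top pad 0.57 [ 657. -248.   23.]
knob [548.4  53.2  83.2]
side pad 0.62 [442. 319.  45.]
side pipe 0.92 [444. 265.] [121.  50.] ang 0.3 ztop 53.0
side pipe 0.73 [444. 312.] [121.  44.] ang 0.2 ztop 53.0
side pipe 0.61 [461. 211.] [ 44. 120.] ang 0.4 ztop 52.0
knob [546.3  56.2  81.7]
21.6 [450. 156.  17.] [-180.    0.   90.]
```

Call:
send_rows(
  targets=[
    [[0,0,0,0,0.025,0,-0.9],[0,0,0,0,0.025,0,-0.9],[0,0,0,0,0.025,0,-0.9],[0,0,0,0,0.015,0,-0.9],[0,0,0,0,0.01,0,-0.9],[0,0,0,0,0.01,0,-0.9],[0,0,0,0,0,0,-0.9],[0,0,0,0,0,0,-0.9]],
  ],
)

```text
time_s: 22.4
ee_pos: [450.2, 178.7, 16.9]
ee_rot: [180.0, -0.0, 90.0]
force: [0.7, -0.5, 0.2]
gripper_width: 86.8
gripper_force: 0.0
```

```bash
python3 look.py
```

```text
top pad 0.97 [ 658. -246.   23.]
top pipe 0.84 [431. 272.] [171. 119.] ang 9.1 ztop 501.0
knob [548.8  53.3  82.9]
side pad 0.66 [ 665. -219.   22.]
side pipe 0.95 [443. 272.] [ 43. 120.] ang 0.0 ztop 52.0
side pipe 0.64 [461. 227.] [120.  52.] ang 0.6 ztop 52.0
side pipe 0.59 [444. 324.] [120.  46.] ang 0.2 ztop 53.0
knob [546.6  56.2  81.4]
22.7 [450. 179.  17.] [180.  -0.  90.]
```

Call:
send_rows(
  targets=[
    [[0,0,0,0,0.01,0,-0.9],[0,0,0,0,0.01,0,-0.9],[0,0,0,0,0.005,0,-0.9],[0,0,0,0,0,0,-0.9],[0,0,0,0,0,0,-0.9]],
  ],
)

```text
time_s: 23.2
ee_pos: [450.0, 179.6, 17.0]
ee_rot: [-179.9, 0.4, 90.1]
force: [2.9, -17.5, 3.8]
gripper_width: 86.8
gripper_force: 9.1
```

Call:
send_rows(
  targets=[
    [[0,0,0,0,-0.01,0,-0.9],[0,0,0,0,-0.02,0,-0.9],[0,0,0,0,-0.03,0,-0.9],[0,0,0,0,-0.03,0,-0.9],[0,0,0,0,-0.05,0,-0.9],[0,0,0,0,0,0.15,-0.9],[0,0,0,0,0,0.15,-0.9],[0,0,0,0,0,0.15,-0.9],[0,0,0,0,0,0.15,-0.9],[0,0,0,0,0,0.1,-0.3]],
  ],
)

```text
time_s: 24.2
ee_pos: [450.8, 155.4, 159.1]
ee_rot: [179.8, -0.1, 90.0]
force: [0.5, 0.1, 0.3]
gripper_width: 81.6
gripper_force: 0.0
```

Call:
send_rows(
  targets=[
    [[0,0,0,0.081,-0.082,0,-0.3],[0,0,0,0.081,-0.082,0,-0.3],[0,0,0,0.081,-0.082,0,-0.3],[0,0,0.04,0.081,-0.082,0,-0.3],[0,0,0.048,0.081,-0.082,0,-0.3],[0,0,0,0.081,-0.078,0,-0.3],[0,0,0,0,0,0,-0.3],[0,0,0,0,0,0,-0.3]],
  ],
)

```text
time_s: 25.0
ee_pos: [546.8, 57.7, 156.6]
ee_rot: [-179.9, -0.0, 97.8]
force: [-0.4, 0.3, -0.5]
gripper_width: 59.4
gripper_force: 0.0
```

```bash
python3 look.py 4
```

```text
top pad 0.68 [ 658. -246.   23.]
top pipe 0.92 [463. 222.] [ 46. 121.] ang -0.2 ztop 56.0
top pipe 0.81 [446. 272.] [ 46. 122.] ang -0.8 ztop 59.0
top pipe 0.64 [445. 321.] [121.  52.] ang 0.6 ztop 57.0
knob None
side pipe 0.97 [444. 272.] [120.  43.] ang -0.2 ztop 53.0
side pipe 0.97 [460. 222.] [120.  44.] ang 0.4 ztop 52.0
side pipe 0.87 [444. 325.] [ 47. 121.] ang 0.1 ztop 52.0
knob [546.2  56.5  82.2]
25.3 [547.  59. 157.] [180.   -0.   97.9]
```

View pics/side4.png

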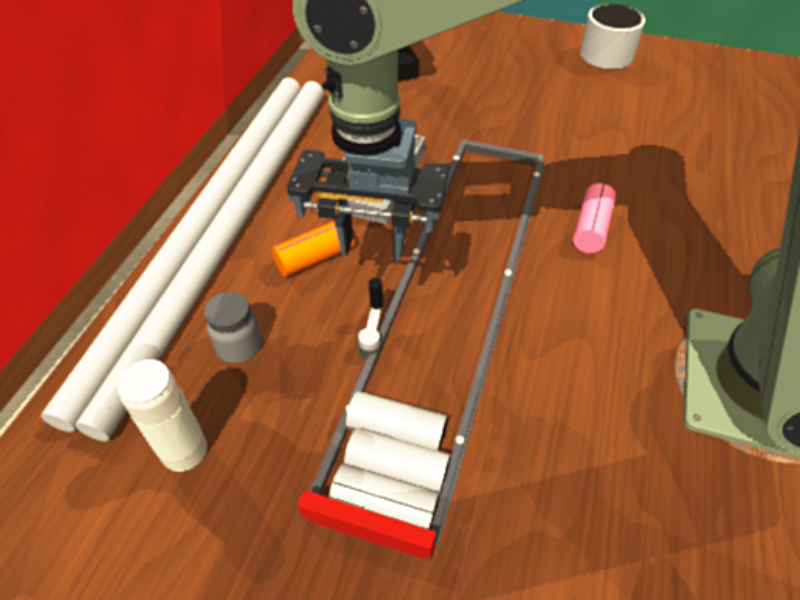

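The side view shows the three pipes lying side by side against the stop at (395,420), (395,460) and (385,495). Their centres are at y≈322, 272 and 222. The knob is at (375,290), still open. Next I'll grasp it and swing the keeper closed.

Call:
send_rows(
  targets=[
    [[0,0,0,0.002,-0.025,-0.15,-0.3],[0,0,0,0,0,-0.15,-0.3],[0,0,0,0,0,-0.15,-0.3],[0,0,0,0,0,-0.08,-0.3],[0,0,0,0,0,-0.03,-0.3],[0,0,0,0,0,0,1],[0,0,0,0,0,0,1],[0,0,0,0,0,0,1],[0,0,0,0,0,0,1],[0,0,0,0,0,0,1],[0,0,0,0,0,0,1]],
  ],
  grip_force=8,
)

```text
time_s: 26.4
ee_pos: [548.1, 53.0, 45.5]
ee_rot: [179.9, 0.0, 97.9]
force: [0.2, 0.7, 2.1]
gripper_width: 19.3
gripper_force: 8.0
```

Call:
send_rows(
  targets=[
    [[0,0,-0.078,-0.0365,-0.003,0,1],[0,0,-0.078,-0.037,0.0015,0,1],[0,0,-0.078,-0.0365,0.0065,0,1],[0,0,-0.078,-0.0355,0.01,0,1],[0,0,-0.078,-0.034,0.015,0,1],[0,0,-0.078,-0.0315,0.0185,0,1],[0,0,-0.078,-0.0295,0.0225,0,1],[0,0,-0.078,-0.0265,0.026,0,1],[0,0,-0.078,-0.023,0.029,0,1],[0,0,-0.078,-0.019,0.0315,0,1],[0,0,-0.078,-0.0155,0.0335,0,1],[0,0,-0.078,-0.011,0.0355,0,1]],
  ],
)

```text
time_s: 27.6
ee_pos: [481.3, 97.6, 45.5]
ee_rot: [179.9, -0.1, 13.4]
force: [0.5, -3.2, 1.6]
gripper_width: 19.8
gripper_force: 8.0
```

Call:
send_rows(
  targets=[
    [[0,0,-0.078,-0.0065,0.036,0,1],[0,0,-0.078,-0.0025,0.037,0,1],[0,0,0,0,0,0,1],[0,0,0,0,0,0,1]],
  ],
)

```text
time_s: 28.0
ee_pos: [479.5, 113.1, 45.4]
ee_rot: [-180.0, -0.1, -0.3]
force: [0.0, 0.6, 4.1]
gripper_width: 20.0
gripper_force: 8.0
```

Call:
send_rows(
  targets=[
    [[0,0,0,0,0,0,-0.3],[0,0,0,0,0,0,-0.3],[0,0,0,0,0,0,-0.3],[0,0,0,0,0,0.1,-0.3],[0,0,0,0,0,0.2,-0.3],[0,0,0,0,0,0.2,-0.3],[0,0,0,0,0,0.2,-0.3],[0,0,0,0,-0.2,0,-0.3],[0,0,0,0,-0.2,0,-0.3],[0,0,0,0,-0.2,0,-0.3],[0,0,0,0,-0.2,0,-0.3],[0,0,0,0,-0.2,0,-0.3]],
  ],
)

```text
time_s: 29.2
ee_pos: [478.5, -88.6, 184.8]
ee_rot: [-180.0, 0.0, -0.4]
force: [0.9, -0.7, -1.0]
gripper_width: 59.3
gripper_force: 0.0
```

Call:
send_rows(
  targets=[
    [[0,0,0,0,-0.2,0,-0.3],[0,0,0,0,-0.2,0,-0.3],[0,0,0,0,-0.2,0,-0.3],[0,0,0,0,0,0,-0.3],[0,0,0,0,0,0,-0.3]],
  ],
)

```text
time_s: 29.7
ee_pos: [478.4, -207.4, 184.5]
ee_rot: [-179.9, 0.1, -0.5]
force: [-1.0, 0.1, 0.2]
gripper_width: 59.4
gripper_force: 0.0
```

```bash
python3 look.py 5; python3 - <<'E'
from h import *
for n in("top","side"):
    im,d=optics.grab_frame(n); P=cloud(n,d); x,y,z=P[...,0],P[...,1],P[...,2]; ok=d>0
    m=ok&(z>76)&(z<92)&(abs(x-480)<25)&(abs(y-112)<30); print(n,"knob",P[m].mean(0).round(1),m.sum())
    m=ok&(z>35)&(z<46)&(abs(x-542)<22)&(abs(y-112)<25); print("pivot",P[m].mean(0).round(1),P[m].min(0).round(),P[m].max(0).round(),m.sum())
    m=ok&(z>24)&(z<34.5)&(x>492)&(x<528)&(abs(y-112)<14); q=P[m]; print("lever",q.mean(0).round(1),"slope deg",np.degrees(np.arctan(np.polyfit(q[:,0],q[:,1],1)[0])).round(1),m.sum())
    save(n+"crop.png",cv2.resize(im[140:240,130:300],(800,470),interpolation=cv2.INTER_CUBIC))
E
```

```text
top pad 0.83 [ 661. -233.   23.]
top pipe 0.83 [446. 272.] [ 45. 121.] ang -0.0 ztop 59.0
top pipe 0.69 [445. 322.] [ 45. 120.] ang -0.6 ztop 56.0
knob [479.1 114.8  83. ]
side pad 0.7 [ 654. -236.   22.]
side pipe 0.97 [460. 223.] [120.  42.] ang 0.6 ztop 52.0
side pipe 0.71 [444. 272.] [121.  44.] ang -0.6 ztop 52.0
side pipe 0.64 [444. 325.] [ 49. 121.] ang 0.5 ztop 53.0
knob [477.  117.6  82. ]
30.0 [ 479. -206.  185.] [-180.    -0.    -0.3]
top knob [479.6 114.6  82.9] 44
pivot [538.8 112.5  37.5] [521.  99.  35.] [552. 124.  41.] 56
lever [513.6 112.7  31.4] slope deg 3.4 46
side knob [477.2 115.7  82.1] 69
pivot [538.  111.9  36.3] [524.  99.  35.] [552. 126.  39.] 83
lever [509.4 114.7  30.7] slope deg -0.6 105
```

View pics/topcrop.png

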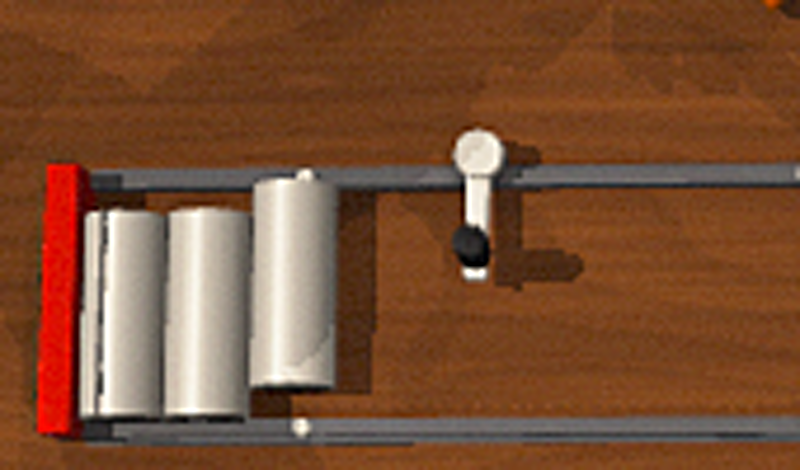

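The crop shows the three pipes packed against the stop at columns 80–335. The keeper runs from its pivot (479,152) to its tip (475,275), parallel to the stop's face, so it is at about 90–92°. The arm is clear, so I'm handing in.

```bash
python3 -c "
from workcell import env
print(env.job_done())"
```

```text
the job is handed in; nothing more can be done
None
```

I handed the job in at about 30 s, but the hand-in returned no verdict. The brake pad is in the tray (there was no wooden block), all three pipes are packed against the red stop, and the keeper is across the track at about 90–92°. The spray can and jar were left alone.

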